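# Third hand at the drill jig

### The job

Pull open the drawer of the low grey cabinet and take out the slotted aluminium jaw blank. Slide it, bevelled nose first, under the bridge of the drill jig and press it fully home and square on the stops, against the ejector spring, with a steady push of about 15 newtons and without ramming the stops. Finish while still pressing, because I will now tighten the clamp screw; leave the gold spectacles where they are.

Things in the scene. Friction and masses are not known exactly. Their poses are not given: they have to be found in the camera images.
- drawer (a joint): how far the drawer of the low grey cabinet is pulled out (m): 0 shut, 0.16 fully out. It starts nearly shut, slides along the cabinet's -x against about 2 N and stays where it is left. Front panel 12 thick, its top 71 above the worktop; floor 12 above the worktop, inner depth 190, side walls 40 above the worktop
- cabinet_front (a point): middle of the front edge of the cabinet's top: low grey one-drawer steel cabinet, fixed, 220 deep (x) x 270 wide (y) x 75 high; x axis to its back. In the drawer a 20 mm high divider runs along x, 76 mm right (-y) of the middle; the blank lies in the main bay left of it, 199 wide, a small screwdriver in the narrow bay
- drawer_handle (a point): centre of the drawer's steel bar handle; moves with the drawer. Round bar 11 thick, 110 long along y, on two posts 47 mm either side of its middle; the panel's face is 35 mm behind it (free gap 29). 46 above the worktop, 29 below the cabinet's top. The point's x axis points into the cabinet; the drawer opens along its -x
- blank: the jaw blank: loose aluminium bar 100 long (x), 30 wide (y), 14 thick (z), about 0.11 kg, a slot through its rear half, a rounded tail, a flat nose with 3 mm bevelled corners at +x. Origin at its centre, half-way up. It lies flat on the drawer's floor, nose towards the back of the cabinet within 0.3 rad, tail 10 to 50 mm behind the front panel
- blank_nose (a point): centre of the blank's flat nose face, 50 mm along +x from the blank's origin
- jig: the drill jig, fixed: steel deck plate 150 (x) x 96 (y) x 12 thick, origin at the middle of its underside; on its far half two aluminium rails (outer faces at y = 34 and -34 mm) under a dark bridge plate with two drill bushes and a black clamp knob. Bridge top 39 above the worktop, knob top 59. The near 80 mm of the deck are open; ground and oiled, little friction
- jig_home (a point): where the centre of the nose face must come: between the faces of the two stop buttons, 19 above the worktop. x axis: the way the blank slides in. Channel 33 wide, 17 high; its mouth lies 45 mm before this point and narrows from 45 to 33 wide in its first 10 mm; bridge edge 35 mm before this point. When home, the blank's rear 55 mm stand out
- ejector (a joint): travel (m) of the brass ejector pin between the stop buttons: 0 out (tip 8 mm before the stop faces), 0.008 tip level with the stop faces: the blank is home. Its spring pushes the blank back with 3 N at 0 and 5 N at 0.008, so of a 15 N push on the blank about 9 N reach the stops; let go, the blank is pushed out again
- jig_stops: the fixed, rigid steel stop block with its two buttons (8 mm across, 9.5 mm either side of the middle) at the closed end of the channel; origin and axes are those of the jig. The buttons should carry 2 to 20 N together, and never 40
- frame_gold: delicate gold wire spectacles standing at the right of the worktop, 136 x 138 x 42, origin at the middle of the underside; not to be disturbed

How it is judged:
On the way, in this order (a step that is already met when the one before it is completed fails the run):
1. the drawer is pulled open, at least 100 mm (value of joint drawer above 0.1 m), for 0.2 s.
2. the blank's nose is in the jig's channel, at least 10 mm past the mouth (x of blank_nose in the frame of jig_home above -0.035 m and y of blank_nose in the frame of jig_home between -0.006 and 0.006 m and z of blank_nose in the frame of jig_home between -0.004 and 0.006 m), for 0.1 s.
At the end, for the whole second after the job is handed in: The blank is home, nose first: within 2 mm of the stop faces, 4 mm of the middle, 3 mm of flat on the deck, in line within 0.05 rad, ejector in at least 6 mm; the stops carry 2 to 20 N of push from the blank, while the robot still touches the blank (x of blank_nose in the frame of jig_home between -0.002 and 0.002 m and y of blank_nose in the frame of jig_home between -0.004 and 0.004 m and z of blank_nose in the frame of jig_home between -0.003 and 0.003 m and angle between the x axis of blank and the x axis of jig_home, either way round below 0.05 rad and value of joint ejector above 0.006 m and contact force between blank and jig_stops between 2 and 20 N and contact force between any of the fingers, the arm and blank above 1 N); the arm keeps its last pose, push and grip.
It fails at once if the blank is rammed against the stops with more than 40 N (contact force between blank and jig_stops above 40 N).
It fails at once if the gold spectacles are moved by more than 20 mm (distance of frame_gold from where it was at the start of the episode above 0.02 m).
It also fails if it takes over 64 s, if anything falls off the work surface, if the arm or the gripper's body presses on something with over 40 N, if the wrist force passes 120 N, or if a joint passes its speed limit or range.

### The arm

A 6-joint arm with a two-finger parallel gripper is mounted at the origin on a cart in front of the work surface, level with it; the furniture and walls round the work are solid. World frame = base frame: x ahead of the robot, y to its left, z up, the work surface at z = 0. Lengths are in m, angles in rad, forces in N, time in s.
With the tool pointing down it reaches from about 0.275 to 0.75 m from the base axis. Payload 10.2 kg.
Tool frame: the origin (TCP) lies at the very end of the fingers, on their centre line; the grasp point (between the pads) lies 19 mm behind it (r.pinch_z is the distance from the TCP to the grasp point, in m); z points along the fingers, y is the direction in which the jaws open and shut (so a half turn about z gives the same grasp; the last joint's range is limited). The gripper opens to 88 mm and grips with 3 to 60 N. Pads are 18 mm wide; open, the fingers measure 123 mm over their backs; the gripper's body (75 mm by 187 mm) begins 45 mm behind the grasp point.
Start: joints at [0.929, 0.313, 1.498, -0, 1.331, -0.223], TCP at [0.214, 0.48, 0.239] pointing down, gripper open.
Joint ranges: [-2.94, 2.94], [-0.97, 2.17], [0.19, 2.56], [-1.23, 4.37], [0.02, 3.11], [-2.88, 2.88]. Speed limits (rad/s): [2.39, 2.39, 3.01, 3.14, 3.14, 3.14].

### API

Orientations are given as a rotation vector (axis times angle).
In Python, from bench import r, eyes gives the robot as it stands.
- The arm moves only by the shell command python3 -m creep 'ROWS' [FORCE]. ROWS is a JSON object of lists of equal length, an entry for each row: "translation": the shift along the world's x, y, z in cm, a list of three; "twist": the turn about the world's z in degrees; "claw": the finger opening in cm, from 0 to 8.81. In form: {"translation": [[tx, ty, tz], ...], "twist": [twist, ...], "claw": [claw, ...]}. A call has 1 to 8 rows; each row is the pose to reach, as a shift and turn from the pose measured when the call began; what a row does not reach only later rows make up. A row lasts 1/12 s, in which the tool goes at most 41.7 mm and 7.16 degrees, less where a joint would pass 70% of its speed; a pose out of reach is approached as far as the arm can. A call with a gripper value outside its range is refused whole. The fingers move at their own pace and stop on an object; FORCE is the grip in N (left out, the last holds). Time passes only in rows, so rows that repeat a pose let the fingers close. It gives the time, the measured TCP pose, the force and the opening at its end, in the units of the state.
- r.sense(): the state, without advancing time (a new reading comes with each control period).
- eyes.grab_frame(name): name is "scene" or "side" or "wrist"; returns (picture, depth): 480x640x3 uint8, blue, green, red; 480x640 float32, m along the optical axis (not along the pixel's ray), 0 where there is no reading.
- eyes.get_calibration(name): a dict with "vfov" (degrees; the focal length in pixels is half the picture's height over the tangent of half this angle, whatever the lens; pixels are square), "cx", "cy" (the principal point, pixels), "rvec" (rotation vector, rad) and "tvec" (3), from world to camera coordinates, as OpenCV has them. Camera axes: x right, y down, z forward; pixel columns grow to the right and rows downward; lengths in m; the calibration is good to about 2 mm. The wrist camera is an equidistant fisheye: a pixel r from the principal point sees the ray r / f radians off the axis. A picture is of the moment at which its call begins: read the wrist's pose just before it. get_calibration takes no time and is no camera call; for the wrist camera it gives the pose at the moment of the call.
- r.close_job(): hands the job in, once; it reports no verdict.
Trained networks look in the newest picture that a camera, given by its name, has taken for a name from the list of things; names that differ only in an ending like _2 or _b are one class to them, and where a whole thing is asked for, a point or a joint stands for the part that bears it (a point fixed in the world has none). Each returns a list of dicts, best first, with "confidence" (0 to 1); they miss things now and then, are a little off and sometimes report something else, mostly with a low value. They report only what shows in the picture. A call takes as long as a camera call.
- eyes.boxes_of(camera, query): "position" ([x, y, z] in m, in world coordinates, good to about 4 mm: the middle of the surface that is visible of it).
- eyes.outline_of(camera, query): "mask" (480x640 bool, what is visible of it).
- eyes.place_of(camera, query): "position" ([x, y, z] in m, in world coordinates, good to about 4 mm: a listed point, or the origin of a listed thing).
The state is a dict: "time": time; "q": joint angles; "joint_vel": joint speeds; "tau": joint torques, N m; "position": TCP position; "tool_rot": TCP orientation; "ft_force": force on the tool from outside, world axes, zero at the start; "ft_torque": the same for the moment, N m; "finger_gap": opening from 0.0 (shut) to 1.0 (fully open).
Only numpy, scipy, OpenCV 4.12 (cv2) and the standard library are available. Lean on these libraries where they do the work, as an engineer would, in place of code of your own. Each camera call takes 0.05 s, during which the arm holds its last target.

## Working session

There is one attempt and no reset: what is moved stays moved. The work goes in short steps, Python scripts to look and compute and a shell command to move; the robot and the scene stay as the last step left them, time stands still between calls to the robot, and variables do not carry over. Pictures are saved under pics/ and viewed, and the job is handed in when it is done.

```bash
ls; mkdir -p pics
python3 - <<'E'
from bench import r, eyes
import cv2, numpy as np
s=r.sense(); print({k:np.round(v,3) for k,v in s.items()}, r.pinch_z)
for c in ["scene","side"]:
    p,d=eyes.grab_frame(c); cv2.imwrite(f"pics/{c}0.png",p); np.save(f"{c}0.npy",d)
    print(c,eyes.get_calibration(c))
    for n in ["drawer_handle","cabinet_front","jig","jig_home","frame_gold"]:
        print(n,[(np.round(x["position"],3),round(x["confidence"],2)) for x in eyes.place_of(c,n)[:2]])
E
```

```text
pics
{'time': np.float64(0.0), 'q': array([ 0.929,  0.313,  1.498, -0.   ,  1.331, -0.223]), 'joint_vel': array([ 0.001,  0.001, -0.   , -0.002, -0.002,  0.002]), 'tau': array([ 1.0000e-03, -4.0220e+01, -2.5227e+01,  7.0000e-02,  3.5000e-02,
       -0.0000e+00]), 'position': array([0.213, 0.479, 0.238]), 'tool_rot': array([-6.530e-01, -3.072e+00,  2.000e-03]), 'ft_force': array([0.273, 0.481, 0.446]), 'ft_torque': array([ 0.021,  0.015, -0.025]), 'finger_gap': np.float64(1.001)} 0.0187
scene {'vfov': 47.4429829847583, 'cx': 313.9851946970301, 'cy': 242.4156201300967, 'rvec': array([ 2.23290041, -0.58528336,  0.27283232]), 'tvec': array([-0.5644117 ,  0.15490538,  1.38733253])}
drawer_handle [(array([ 0.608, -0.25 ,  0.046]), 0.83)]
cabinet_front [(array([ 0.657, -0.251,  0.073]), 0.69)]
jig [(array([ 0.585,  0.224, -0.   ]), 0.78)]
jig_home [(array([0.633, 0.216, 0.016]), 0.82)]
frame_gold [(array([0.586, 0.227, 0.   ]), 0.62)]
side {'vfov': 57.244351198724665, 'cx': 314.4292431364901, 'cy': 246.318025023548, 'rvec': array([ 2.1468745 , -0.15018987,  0.04743839]), 'tvec': array([-0.57692073,  0.04858199,  1.38744137])}
drawer_handle [(array([ 0.605, -0.256,  0.047]), 0.65)]
cabinet_front [(array([ 0.662, -0.252,  0.077]), 0.66)]
jig [(array([0.583, 0.226, 0.002]), 0.57)]
jig_home [(array([0.63 , 0.222, 0.021]), 0.9)]
frame_gold [(array([ 0.393, -0.521,  0.003]), 0.79)]
```

View pics/scene0.png

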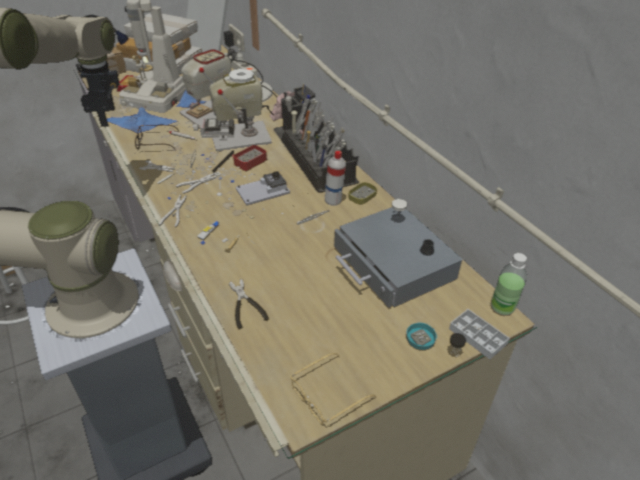

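View pics/side0.png

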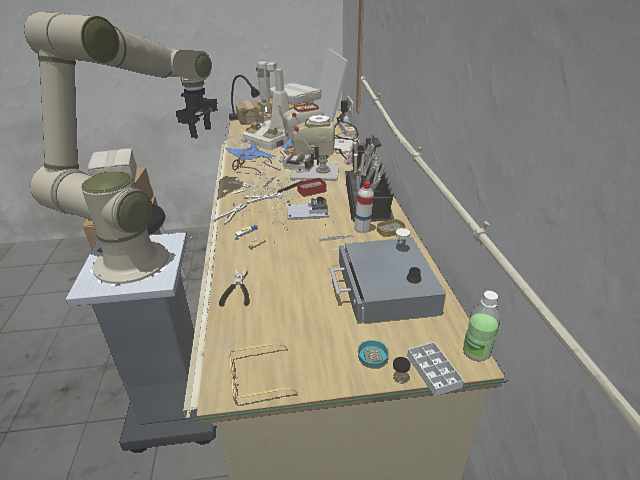

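```bash
cat > h.py <<'E'
import numpy as np, cv2
from bench import r, eyes
def cloud(cam,d,cal):
    R,_=cv2.Rodrigues(np.array(cal["rvec"])); t=np.array(cal["tvec"])
    f=240/np.tan(np.radians(cal["vfov"]/2)); v,u=np.mgrid[0:480,0:640]
    x=(u-cal["cx"])/f; y=(v-cal["cy"])/f
    if cam=="wrist":
        th=np.hypot(x,y); s=np.where(th>1e-9,np.tan(np.minimum(th,1.5))/np.maximum(th,1e-9),1); x=x*s;y=y*s
    P=np.stack([x*d,y*d,d],-1)
    W=(P-t)@R
    W[d<=0]=np.nan
    return W
def rect(p):
    (c,sz,a)=cv2.minAreaRect((p*1000).astype(np.float32)); return np.round(c,1),np.round(sz,1),round(a,2)
E
python3 - <<'E'
from h import *
for c in ["scene","side"]:
    W=cloud(c,np.load(f"{c}0.npy"),eyes.get_calibration(c))
    x,y,z=W[...,0],W[...,1],W[...,2]
    tab=(x>.3)&(x<.6)&(y>-.1)&(y<.1)
    print(c,"table z",np.nanmedian(z[tab]))
    m=(abs(z-.075)<.004)&(x>.6)&(x<.95)&(y>-.45)&(y<-.05); m=cv2.morphologyEx(m.astype(np.uint8),cv2.MORPH_OPEN,np.ones((3,3)))>0
    print("cab",rect(W[m][:,:2]), m.sum())
    m=(abs(z-.012)<.003)&(x>.48)&(x<.69)&(y>.13)&(y<.32); m=cv2.morphologyEx(m.astype(np.uint8),cv2.MORPH_OPEN,np.ones((2,2)))>0
    print("deck",rect(W[m][:,:2]), m.sum())
    m=(z>.085)&(x>.6)&(x<.95)&(y>-.45)&(y<-.1); print("objs on cab",np.round(np.nanpercentile(W[m],[2,50,98],axis=0),3).tolist(),m.sum())
    eyes.grab_frame(c)
    for n in ["jig","drawer","jig_stops"]:
        print(n,[(np.round(o["position"],3),round(o["confidence"],2)) for o in eyes.boxes_of(c,n)[:2]])
E
```

```text
scene table z 0.0005104651039377372
cab (array([ 801.6, -252.6]), array([289.6, 274.4]), 0.27) 4392
deck (array([578.2, 220.9]), array([ 95. , 136.6]), 86.54) 374
objs on cab [[0.915, -0.445, 0.1], [0.944, -0.309, 0.447], [0.947, -0.111, 0.689]] 27403
jig [(array([0.59 , 0.21 , 0.012]), 0.69)]
drawer [(array([ 0.64 , -0.275,  0.046]), 0.91)]
jig_stops []
side table z 0.000991097240067045
cab (array([ 754.9, -253.5]), array([225.7, 276.9]), 0.44) 4247
deck (array([586.4, 214.4]), array([ 90.2, 151. ]), 83.48) 300
objs on cab [[0.915, -0.445, 0.101], [0.943, -0.314, 0.476], [0.945, -0.111, 0.706]] 21542
jig [(array([0.592, 0.198, 0.015]), 0.72)]
drawer [(array([ 0.643, -0.277,  0.051]), 0.65), (array([ 0.365, -0.55 ,  0.032]), 0.43)]
jig_stops []
```

Run:
```python
import cv2
p=cv2.imread("pics/scene0.png"); q=cv2.imread("pics/side0.png")
a=cv2.resize(p[170:300,220:470],(750,390)); cv2.imwrite("pics/a.png",a)
a=cv2.resize(q[140:330,260:460],(600,570)); cv2.imwrite("pics/b.png",a)
```

```text
(no output)
```

View pics/a.png

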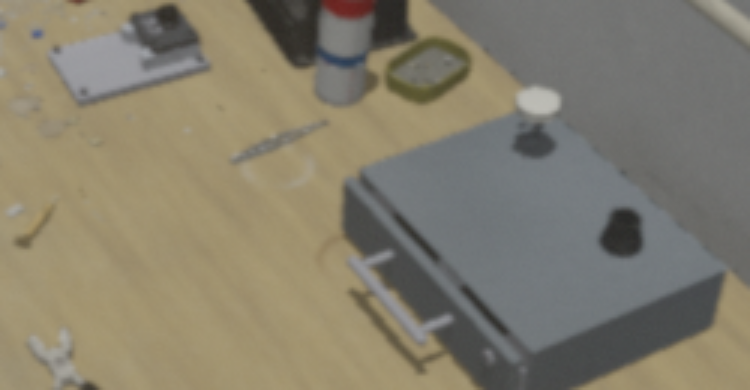

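View pics/b.png

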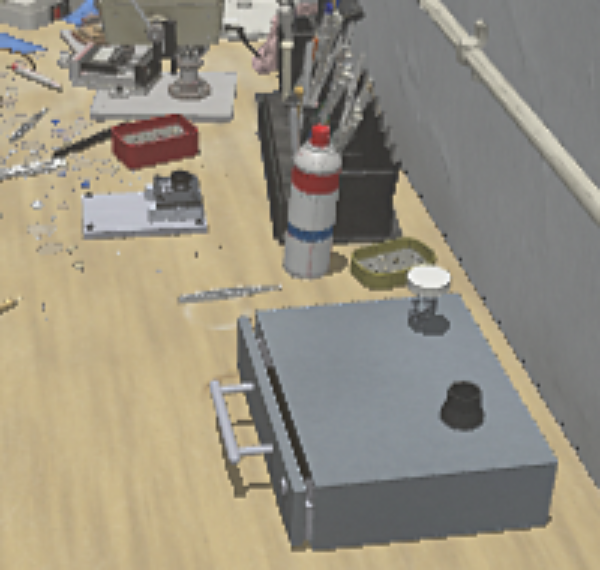

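```bash
python3 -m creep '{"translation":[[4,0,0],[8,-3,0],[11,-7,0],[14,-11,0],[16,-15,0],[18,-19,0],[20,-23,0],[22,-27,0]],"twist":[-7,-14,-21,-28,-35,-42,-49,-56],"claw":[8.8,8.8,8.8,8.8,8.8,8.8,8.8,8.8]}' 10
```

```text
time: 1.67
position: [0.4176, 0.2404, 0.2389]
tool_rot: [2.026, 2.401, 0.0]
ft_force: [0.7, 0.2, 0.4]
finger_gap: 0.997
```

```bash
cat > w.py <<'E'
import sys
from h import *
s=r.sense(); print(s["time"],np.round(s["position"],4),np.round(s["tool_rot"],3),np.round(s["ft_force"],2))
cal=eyes.get_calibration("wrist"); p,d=eyes.grab_frame("wrist")
n=sys.argv[1]; cv2.imwrite(f"pics/{n}.png",p); np.savez(n,d=d,p=p,**cal)
for q in sys.argv[2:]:
    print(q,[(np.round(o["position"],4),round(o["confidence"],2)) for o in eyes.place_of("wrist",q)[:2]])
E
python3 w.py w1 jig jig_home
```

```text
1.6667 [0.4176 0.2404 0.2389] [2.026 2.401 0.   ] [0.68 0.16 0.37]
jig [(array([ 0.5866,  0.2249, -0.0008]), 0.85)]
jig_home [(array([0.6394, 0.2234, 0.022 ]), 0.84)]
```

View pics/w1.png

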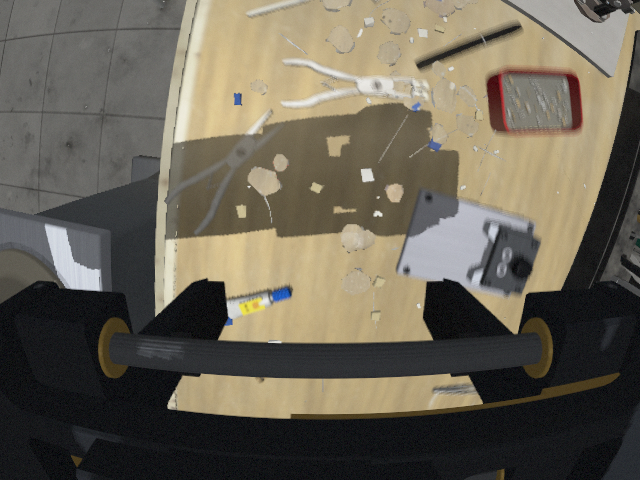

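```bash
cat > jigfit.py <<'E'
import sys
from h import *
n=np.load(sys.argv[1]+".npz"); W=cloud("wrist",n["d"],n)
x,y,z=W[...,0],W[...,1],W[...,2]
reg=(x>.48)&(x<.69)&(y>.13)&(y<.32)
print("table",np.nanmedian(z[(x>.45)&(x<.5)&(y>.15)&(y<.3)]))
for lo,hi in[(.007,.017),(.007,.05),(.034,.045)]:
    m=reg&(z>lo)&(z<hi); m=cv2.morphologyEx(m.astype(np.uint8),cv2.MORPH_OPEN,np.ones((3,3)))>0
    print(lo,rect(W[m][:,:2]),m.sum(),np.nanmedian(z[m]))
    q=W[m][:,:2]; print(cv2.boxPoints(cv2.minAreaRect((q*1000).astype(np.float32))).round(1).tolist())
E
python3 jigfit.py w1
```

```text
table 0.32249462124546424
0.007 (array([583.7, 225.3]), array([ 96.9, 150.6]), 86.15) 7340 0.01213323918976941
[[505.29998779296875, 182.0], [655.5999755859375, 171.89999389648438], [662.0999755859375, 268.6000061035156], [511.8999938964844, 278.70001220703125]]
0.007 (array([583.7, 225.3]), array([ 96.9, 150.6]), 86.15) 10250 0.012557327053954206
[[505.29998779296875, 182.0], [655.5999755859375, 171.89999389648438], [662.0999755859375, 268.6000061035156], [511.8999938964844, 278.70001220703125]]
0.034 (array([626.4, 222.5]), array([68.9, 56.3]), 86.24) 2243 0.03923918622525806
[[596.0999755859375, 190.0], [652.2999877929688, 186.3000030517578], [656.7999877929688, 255.0], [600.5999755859375, 258.70001220703125]]
```

```bash
python3 -m creep '{"translation":[[1,-4,0],[2,-8,0],[4,-12,0],[6,-16,0],[8,-20,0],[10,-24,0],[11,-28,0],[12,-32,0]],"twist":[-3,-6,-9.5,-9.5,-9.5,-9.5,-9.5,-9.5],"claw":[8.8,8.8,8.8,8.8,8.8,8.8,8.8,8.8]}'; python3 -m creep '{"translation":[[1,-3,0],[3,-6,0],[5,-10,-2],[6,-14,-4],[6.5,-17,-6],[6.5,-17,-6]],"twist":[0,0,0,0,0,0],"claw":[8.8,8.8,8.8,8.8,8.8,8.8]}'; python3 w.py w2 drawer_handle cabinet_front
```

```text
time: 2.48
position: [0.5357, -0.0683, 0.2387]
tool_rot: [-2.214, -2.229, -0.001]
ft_force: [-0.2, -0.4, -0.8]
finger_gap: 0.998
time: 2.98
position: [0.6002, -0.2412, 0.1737]
tool_rot: [-2.211, -2.224, 0.003]
ft_force: [-0.2, -0.1, -1.4]
finger_gap: 0.996
2.9833 [ 0.6002 -0.2412  0.1737] [-2.211 -2.224  0.003] [-0.25 -0.09 -1.41]
drawer_handle [(array([ 0.6076, -0.2503,  0.0495]), 0.91)]
cabinet_front [(array([ 0.6532, -0.253 ,  0.076 ]), 0.75)]
```

View pics/w2.png

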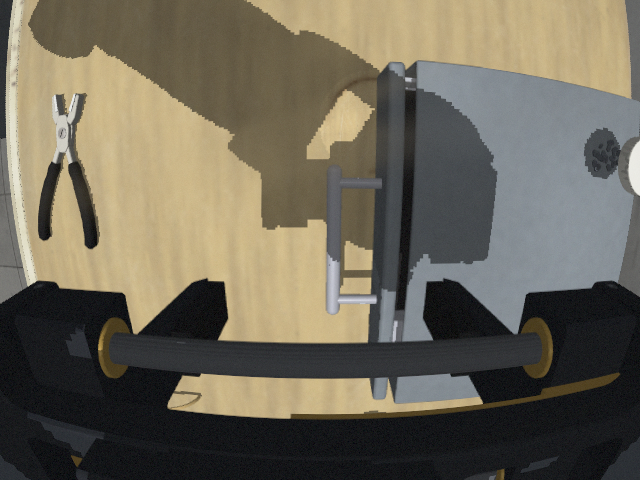

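Run:
```python
from h import *
n=np.load("w2.npz"); W=cloud("wrist",n["d"],n)
x,y,z=W[...,0],W[...,1],W[...,2]
m=(x>.58)&(x<.622)&(abs(y+.25)<.07)&(z>.035)&(z<.07); p=W[m]; print(m.sum(),np.percentile(p,[1,50,99],axis=0).round(4).tolist(),rect(p[:,:2]))
for lo,hi,a,b in[(.066,.0735,.62,.67),(.0735,.08,.63,.8)]:
    m=(x>a)&(x<b)&(y>-.3)&(y<-.1)&(z>lo)&(z<hi); p=W[m]; print(np.percentile(p,[1,50,99],axis=0).round(4).tolist(),rect(p[:,:2]))
```

```text
2280 [[0.6015, -0.3081, 0.0465], [0.6072, -0.2447, 0.0506], [0.6212, -0.1935, 0.053]] (array([ 611.7, -251.7]), array([119.2,  20.6]), 89.99)
[[0.6412, -0.2977, 0.0669], [0.6469, -0.2034, 0.0708], [0.6603, -0.1204, 0.0733]] (array([ 655.3, -209. ]), array([ 28.9, 181.9]), 0.06)
[[0.6606, -0.2939, 0.0737], [0.7212, -0.1978, 0.0751], [0.7981, -0.1189, 0.0767]] (array([ 729.5, -208.4]), array([140.9, 183.2]), 0.02)
```

```bash
python3 -m creep '{"translation":[[0.7,-0.9,0],[0.7,-0.9,-2],[0.7,-0.9,-4],[0.7,-0.9,-6],[0.7,-0.9,-6],[0.7,-0.9,-6]],"twist":[0,0,0,0,0,0],"claw":[2.3,2.3,2.3,2.3,2.3,2.3]}'; python3 w.py w3
```

```text
time: 3.63
position: [0.6086, -0.2443, 0.1197]
tool_rot: [-2.209, -2.233, -0.002]
ft_force: [-0.4, -0.2, 0.6]
finger_gap: 0.566
3.6333 [ 0.6086 -0.2443  0.1197] [-2.209e+00 -2.233e+00 -2.000e-03] [-0.43 -0.17  0.64]
```

View pics/w3.png

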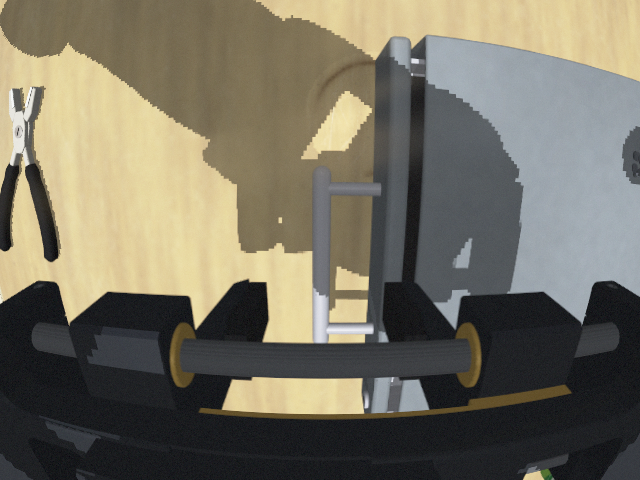

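```bash
python3 -m creep '{"translation":[[-0.1,-0.6,0],[-0.1,-0.6,-1],[-0.1,-0.6,-2],[-0.1,-0.6,-2],[-0.1,-0.6,-2],[-0.1,-0.6,-2]],"twist":[0,0,0,0,0,0],"claw":[2.3,2.3,2.3,2.3,2.3,2.3]}'; python3 w.py w4
```

```text
time: 4.18
position: [0.608, -0.2509, 0.1006]
tool_rot: [2.209, 2.232, 0.002]
ft_force: [0.2, -0.8, 0.1]
finger_gap: 0.26
4.1833 [ 0.608  -0.2509  0.1006] [2.209e+00 2.232e+00 2.000e-03] [ 0.18 -0.83  0.11]
```

View pics/w4.png

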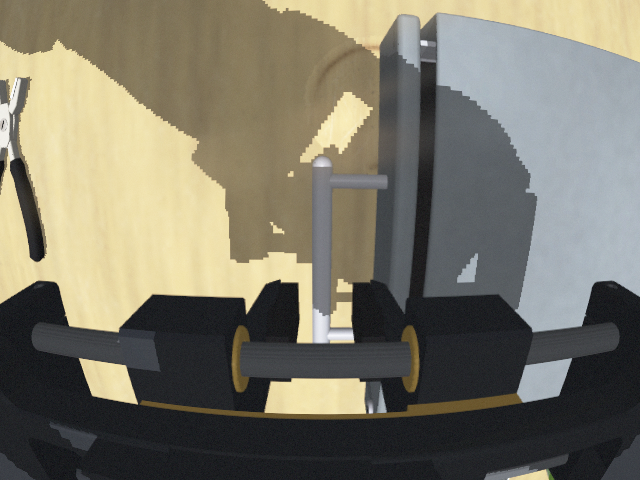

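```bash
python3 -m creep '{"translation":[[-0.05,0,-1],[-0.05,0,-2],[-0.05,0,-3],[-0.05,0,-4],[-0.05,0,-4]],"twist":[0,0,0,0,0],"claw":[2.3,2.3,2.3,2.3,2.3]}'
```

```text
time: 4.65
position: [0.6064, -0.2503, 0.0578]
tool_rot: [-2.208, -2.231, -0.001]
ft_force: [0.1, 1.0, 0.7]
finger_gap: 0.266
```

```bash
python3 -m creep '{"translation":[[0.05,0,-1],[0.05,0,-2],[0.05,0,-2.9],[0.05,0,-2.9],[0.05,0,-2.9],[0.05,0,-2.9]],"twist":[0,0,0,0,0,0],"claw":[2.3,2.3,2.3,1.0,0.8,0.8]}' 20
```

```text
time: 5.15
position: [0.6068, -0.2502, 0.0283]
tool_rot: [-2.208, -2.231, -0.001]
ft_force: [1.5, -0.3, -7.1]
finger_gap: 0.106
```

```bash
python3 -m creep '{"translation":[[0,0,0],[0,0,0],[-0.5,0,0],[-1.5,0,0],[-3,0,0],[-4.5,0,0]],"twist":[0,0,0,0,0,0],"claw":[0.8,0.8,0.8,0.8,0.8,0.8]}'
```

```text
time: 5.65
position: [0.5613, -0.2502, 0.0283]
tool_rot: [-2.208, -2.231, -0.001]
ft_force: [2.0, -2.5, -7.3]
finger_gap: 0.109
```

```bash
python3 -m creep '{"translation":[[-1.5,0,0],[-3,0,0],[-4.5,0,0],[-6,0,0],[-7.5,0,0],[-9,0,0],[-9.8,0,0],[-9.8,0,0]],"twist":[0,0,0,0,0,0,0,0],"claw":[0.8,0.8,0.8,0.8,0.8,0.8,0.8,0.8]}'; python3 w.py w5 blank
```

```text
time: 6.32
position: [0.4618, -0.2503, 0.0283]
tool_rot: [-2.208, -2.23, 0.0]
ft_force: [-1.0, -1.7, -9.4]
finger_gap: 0.109
6.3167 [ 0.4618 -0.2503  0.0283] [-2.208 -2.23   0.   ] [-0.99 -1.74 -9.41]
blank [(array([ 0.5897, -0.2292,  0.0212]), 0.68)]
```

View pics/w5.png

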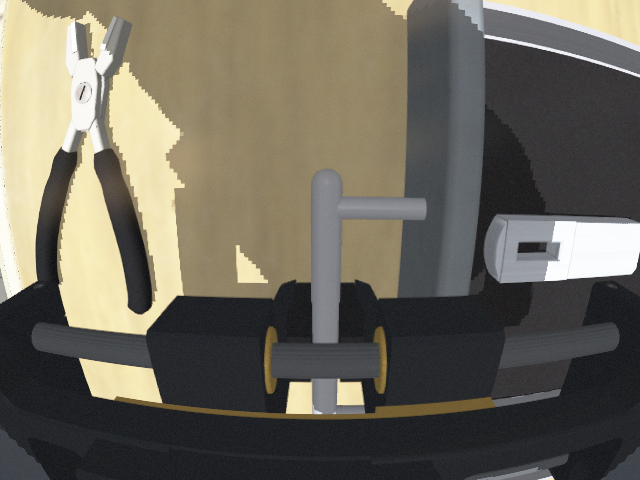

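```bash
python3 -m creep '{"translation":[[0,0,0],[0,0,0],[0,0,2],[0,0,4],[0,0,7],[0,0,10]],"twist":[0,0,0,0,0,0],"claw":[2.3,2.3,2.3,2.3,2.3,2.3]}'; python3 -c "
from bench import r;import numpy as np;print(np.round(r.sense()['q'],3))"; python3 w.py w6 blank blank_nose
```

```text
time: 6.92
position: [0.4637, -0.25, 0.13]
tool_rot: [-2.208, -2.232, -0.001]
ft_force: [-0.0, 0.5, 0.5]
finger_gap: 0.263
[-7.180e-01  4.290e-01  1.635e+00  1.000e-03  1.080e+00 -7.290e-01]
6.9167 [ 0.4637 -0.25    0.13  ] [-2.208e+00 -2.232e+00 -1.000e-03] [-0.01  0.45  0.53]
blank [(array([ 0.5871, -0.2297,  0.0196]), 0.95), (array([ 0.6381, -0.2259,  0.0161]), 0.18)]
blank_nose [(array([ 0.6355, -0.2294,  0.0183]), 0.9)]
```

View pics/w6.png

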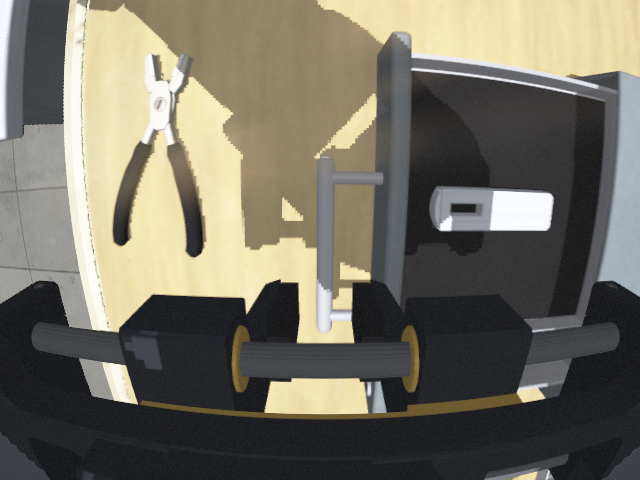

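```bash
cat > blankfit.py <<'E'
import sys
from h import *
n=np.load(sys.argv[1]+".npz"); W=cloud("wrist",n["d"],n)
x0,y0,zt=map(float,sys.argv[2:5])
x,y,z=W[...,0],W[...,1],W[...,2]
m=(abs(x-x0)<.065)&(abs(y-y0)<.04)&(abs(z-zt)<.006); m=cv2.morphologyEx(m.astype(np.uint8),cv2.MORPH_OPEN,np.ones((3,3)))>0
nn,l,st,_=cv2.connectedComponentsWithStats(m.astype(np.uint8)); k=1+np.argmax(st[1:,4]); m=l==k
print(m.sum(),np.nanmedian(z[m]),rect(W[m][:,:2])); print(cv2.boxPoints(cv2.minAreaRect((W[m][:,:2]*1000).astype(np.float32))).round(1).tolist())
E
python3 blankfit.py w6 .587 -.23 .026
```

```text
4441 0.026026903753826505 (array([ 590.4, -227.4]), array([101.4,  31. ]), 0.75)
[[539.5, -212.60000610351562], [539.9000244140625, -243.60000610351562], [641.2999877929688, -242.3000030517578], [640.9000244140625, -211.1999969482422]]
```

```bash
python3 -m creep '{"translation":[[1,0,0],[3,0,0],[5,1,0],[7,2,0],[9,2.2,0],[10.3,2.3,0],[10.3,2.3,0],[10.3,2.3,0]],"twist":[-7,-14,-21,-28,-35,-42,-49,-56],"claw":[5,5,5,5,5,5,5,5]}'; python3 -m creep '{"translation":[[0,0,0],[0,0,-1],[0,0,-2],[0,0,-3],[0,0,-3],[0,0,-3],[0,0,-3]],"twist":[-7,-14,-21,-28,-34,-34,-34],"claw":[5,5,5,5,5,5,5]}'; python3 w.py w7 blank blank_nose; python3 blankfit.py w7 .59 -.228 .026
```

```text
time: 7.73
position: [0.5681, -0.2271, 0.1292]
tool_rot: [3.0, 0.927, -0.002]
ft_force: [-0.7, -0.1, -0.1]
finger_gap: 0.571
time: 8.32
position: [0.5682, -0.2268, 0.0985]
tool_rot: [3.141, 0.015, -0.004]
ft_force: [-0.7, 0.5, 0.4]
finger_gap: 0.566
8.3167 [ 0.5682 -0.2268  0.0985] [ 3.141  0.015 -0.004] [-0.67  0.45  0.44]
blank [(array([ 0.587 , -0.2287,  0.0212]), 0.62)]
blank_nose [(array([ 0.6383, -0.2296,  0.0198]), 0.62)]
7153 0.026054211974448824 (array([ 590. , -227.3]), array([99.3, 30. ]), 0.78)
[[540.2000122070312, -212.89999389648438], [540.5999755859375, -242.89999389648438], [639.9000244140625, -241.60000610351562], [639.4000244140625, -211.60000610351562]]
```

View pics/w7.png

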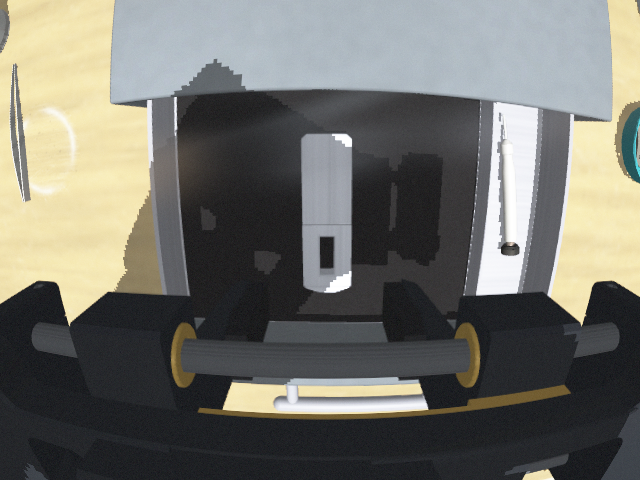

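```bash
python3 -m creep '{"translation":[[0,-0.08,-2.5],[0,-0.08,-5],[0,-0.08,-7],[0,-0.08,-8],[0,-0.08,-8.4],[0,-0.08,-8.4]],"twist":[0.2,0.2,0.2,0.2,0.2,0.2],"claw":[5,5,5,5,5,5]}' 35
```

```text
time: 8.97
position: [0.5683, -0.2279, 0.0151]
tool_rot: [3.14, 0.02, -0.003]
ft_force: [-0.2, 0.5, -0.2]
finger_gap: 0.569
```

```bash
python3 -m creep '{"translation":[[0,0,0],[0,0,0],[0,0,0],[0,0,0],[0,0,0],[0,0,0]],"twist":[0,0,0,0,0,0],"claw":[2.2,2.2,2.2,2.2,2.2,2.2]}' 40; python3 -m creep '{"translation":[[0,0,0.5],[0,0,2],[0,0,4],[0,0,7],[0,0,10]],"twist":[0,0,0,0,0],"claw":[2.2,2.2,2.2,2.2,2.2]}';python3 w.py w8; python3 blankfit.py w8 .59 -.228 .125
```

```text
time: 9.47
position: [0.5688, -0.2281, 0.016]
tool_rot: [3.14, 0.02, -0.001]
ft_force: [-0.4, 0.1, 5.8]
finger_gap: 0.332
time: 9.88
position: [0.5682, -0.2278, 0.1168]
tool_rot: [3.141, 0.02, -0.003]
ft_force: [0.4, -0.3, -0.5]
finger_gap: 0.338
9.8833 [ 0.5682 -0.2278  0.1168] [ 3.141e+00  2.000e-02 -3.000e-03] [ 0.42 -0.26 -0.55]
15968 0.12665917312673633 (array([ 595.4, -223.1]), array([89.1, 55.4]), 14.31)
[[545.4000244140625, -207.3000030517578], [559.0999755859375, -261.0], [645.4000244140625, -239.0], [631.7000122070312, -185.3000030517578]]
```

View pics/w8.png

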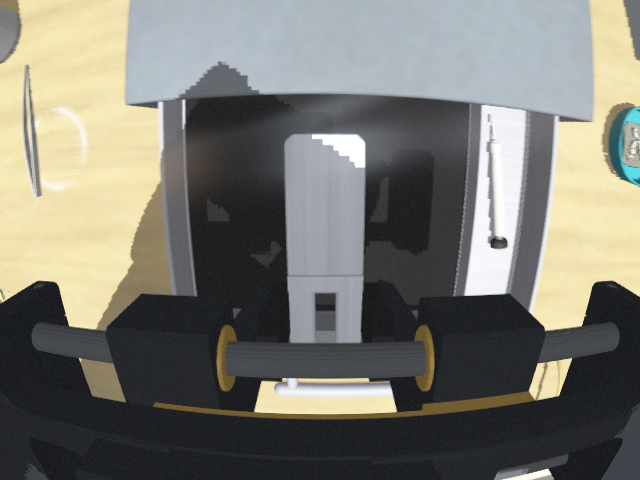

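```bash
cat > held.py <<'E'
import sys
from h import *
n=np.load(sys.argv[1]+".npz"); W=cloud("wrist",n["d"],n)
px,py,pz=map(float,sys.argv[2:5]); yaw=np.radians(float(sys.argv[5]))
d=W-np.array([px,py,pz]); u=d[...,0]*np.cos(yaw)+d[...,1]*np.sin(yaw); v=-d[...,0]*np.sin(yaw)+d[...,1]*np.cos(yaw); w=d[...,2]
m=(u>.018)&(u<.1)&(abs(v)<.025)&(w<.018)&(w>-.01)
nn,l,st,_=cv2.connectedComponentsWithStats(m.astype(np.uint8)); k=1+np.argmax(st[1:,4]); m=l==k
U,V,Z=u[m],v[m],w[m]
A=np.c_[U,V,np.ones(len(U))]; c=np.linalg.lstsq(A,Z,rcond=None)[0]
print("slope u,v(deg)",np.degrees(c[:2]).round(2),"z at u=0 rel TCP mm",c[2]*1e3, "nose u",np.percentile(U,[99,99.8])*1e3)
# side edges along u
us=np.arange(.022,.066,.004); L=[];
for a in us:
    s=(U>a)&(U<a+.004)
    if s.sum()>10: L.append((a+.002,np.percentile(V[s],1),np.percentile(V[s],99)))
L=np.array(L); p1=np.polyfit(L[:,0],L[:,1],1);p2=np.polyfit(L[:,0],L[:,2],1)
print("edge yaw deg",np.degrees([p1[0],p2[0]]).round(2),"mid v mm at nose",(np.polyval(p1,.07)+np.polyval(p2,.07))*500,"width",(L[:,2]-L[:,1]).mean()*1e3)
E
python3 held.py w8 .5682 -.2278 .1168 0.73
```

```text
slope u,v(deg) [-0.27 -0.05] z at u=0 rel TCP mm 10.039623414230283 nose u [70.71628992 71.11390747]
edge yaw deg [ 0.48 -0.23] mid v mm at nose 0.4766825704440999 width 29.536548556448096
```

```bash
python3 -m creep '{"translation":[[-2,2,0],[-4,5,0],[-6,9,0],[-7.5,13,0],[-7.5,17,0],[-7.5,21,0],[-7.5,25,0],[-7.5,29,0]],"twist":[0,0,-1,-2,-3,-4,-4.6,-4.6],"claw":[2.2,2.2,2.2,2.2,2.2,2.2,2.2,2.2]}'; python3 -m creep '{"translation":[[0,4,0],[0,8,0],[0,12,0],[0,15,-1],[0,17,-2],[0,17,-3],[0,17,-3]],"twist":[0,0,0,0,0,0,0],"claw":[2.2,2.2,2.2,2.2,2.2,2.2,2.2]}'; python3 w.py w9 jig jig_home blank_nose; python3 jigfit.py w9
```

```text
time: 10.6
position: [0.4951, 0.0628, 0.1239]
tool_rot: [3.133, -0.107, 0.011]
ft_force: [0.4, 0.2, -1.0]
finger_gap: 0.333
time: 11.18
position: [0.4938, 0.233, 0.092]
tool_rot: [3.132, -0.104, 0.005]
ft_force: [-0.4, 0.2, -1.4]
finger_gap: 0.338
11.1833 [0.4938 0.233  0.092 ] [ 3.132 -0.104  0.005] [-0.42  0.19 -1.35]
jig [(array([ 0.5877,  0.226 , -0.0019]), 0.91)]
jig_home [(array([0.6368, 0.2234, 0.0185]), 0.62)]
blank_nose [(array([0.562 , 0.2303, 0.0937]), 0.93)]
table 0.10130600120542488
0.007 (array([581.4, 225.2]), array([ 96.9, 143.9]), 86.34) 16806 0.012102381875241514
[[506.5, 181.5], [650.0999755859375, 172.3000030517578], [656.2999877929688, 269.0], [512.7000122070312, 278.20001220703125]]
0.007 (array([581.4, 225.2]), array([ 96.9, 143.9]), 86.34) 26237 0.012670052245579518
[[506.5, 181.5], [650.0999755859375, 172.3000030517578], [656.2999877929688, 269.0], [512.7000122070312, 278.20001220703125]]
0.034 (array([620.7, 223. ]), array([68.3, 43.5]), 86.48) 7967 0.03922882525282563
[[596.9000244140625, 190.1999969482422], [640.2999877929688, 187.5], [644.5, 255.6999969482422], [601.0999755859375, 258.3999938964844]]
```

View pics/w9.png

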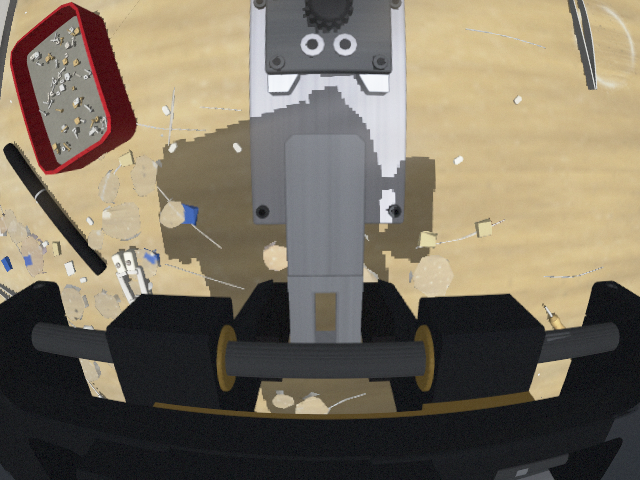

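```bash
python3 -m creep '{"translation":[[0,-0.23,-2],[0,-0.23,-4],[0,-0.23,-6],[0,-0.23,-7],[0,-0.23,-7.3],[0,-0.23,-7.3],[0,-0.23,-7.3]],"twist":[0,0,0,0,0,0,0],"claw":[2.2,2.2,2.2,2.2,2.2,2.2,2.2]}';python3 w.py w10 jig_home blank_nose; python3 jigfit.py w10; python3 held.py w10 .4938 .2307 .019 -3.8
```

```text
time: 11.97
position: [0.4963, 0.2294, 0.0226]
tool_rot: [3.133, -0.11, 0.014]
ft_force: [-0.2, -0.2, -1.3]
finger_gap: 0.332
11.9667 [0.4963 0.2294 0.0226] [ 3.133 -0.11   0.014] [-0.24 -0.18 -1.31]
jig_home []
blank_nose [(array([0.5631, 0.2235, 0.0237]), 0.61)]
table 0.032938451344567465
0.007 (array([565.9, 226.2]), array([ 96.7, 131.5]), 86.62) 34576 0.012093716665744686
[[497.3999938964844, 181.8000030517578], [628.5999755859375, 174.0], [634.2999877929688, 270.5], [503.1000061035156, 278.29998779296875]]
0.007 (array([555.7, 226.8]), array([ 96.7, 151.9]), 86.62) 64762 0.013176725692485937
[[477.0, 183.0], [628.5999755859375, 174.0], [634.2999877929688, 270.5], [482.70001220703125, 279.5]]
0.034 (array([553.2, 227.6]), array([ 68.1, 131.3]), 85.77) 10354 0.0393514875653798
[[485.29998779296875, 198.5], [616.2000122070312, 188.8000030517578], [621.2000122070312, 256.70001220703125], [490.29998779296875, 266.3999938964844]]
slope u,v(deg) [-12.75  -2.66] z at u=0 rel TCP mm 16.851893290447173 nose u [99.2898139  99.88341323]
edge yaw deg [0.1  0.05] mid v mm at nose 0.03957018721781162 width 48.798714540425635
```

View pics/w10.png

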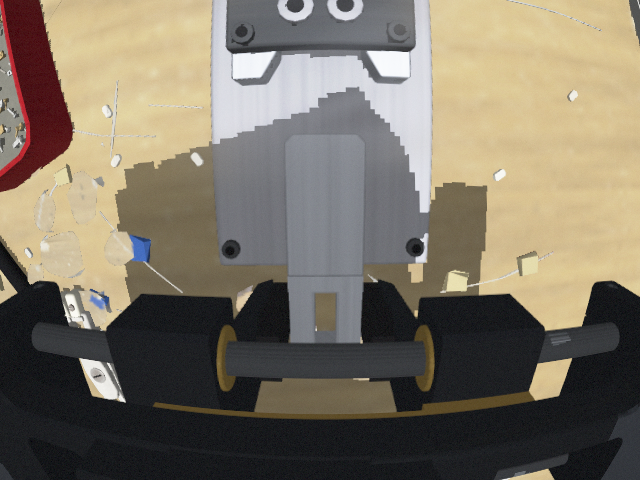

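```bash
python3 -m creep '{"translation":[[0,0,0],[0,0,0]],"twist":[0,0],"claw":[2.2,2.2]}'; python3 -c "
from bench import r;import numpy as np;s=r.sense();print(np.round(s['q'],3),np.round(s['ft_force'],2),np.round(s['ft_torque'],2),np.round(s['tau'],1))
import cv2;R=cv2.Rodrigues(s['tool_rot'])[0];print(R.round(4))"
```

```text
time: 12.28
position: [0.4965, 0.2297, 0.0232]
tool_rot: [3.134, -0.109, 0.016]
ft_force: [0.5, -0.5, -1.6]
finger_gap: 0.335
[ 0.223  0.621  1.655 -0.011  0.858  1.871] [ 0.5  -0.52 -1.64] [-0.05  0.13  0.02] [ -0.  -47.6 -19.   -0.   -0.1   0. ]
[[ 0.9975 -0.0696  0.0103]
 [-0.0695 -0.9976 -0.0064]
 [ 0.0107  0.0057 -0.9999]]
```

Run:
```python
from h import *
for c in ["scene","side"]:
    p,d=eyes.grab_frame(c); cv2.imwrite(f"pics/{c}1.png",cv2.resize(p[40:260,0:400],(800,440)))
```

```text
(no output)
```

View pics/scene1.png

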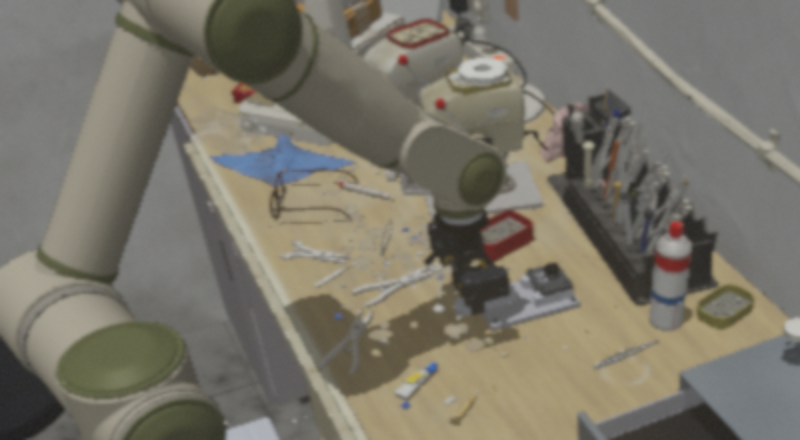

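View pics/side1.png

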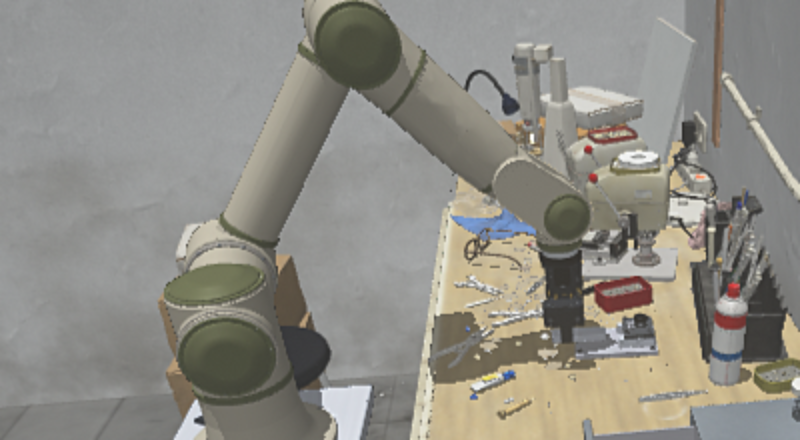

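Run:
```python
from h import *
for c in ["scene","side"]:
    W=cloud(c,np.load(f"{c}0.npy"),eyes.get_calibration(c))
    x,y,z=W[...,0],W[...,1],W[...,2]
    m=(x>.25)&(x<.85)&(y>.1)&(y<.75)&(z>.05)&(z<.5)
    # height map at 5cm cells
    H={}
    for a,b,h in W[m]: H[(int(a*20),int(b*20))]=max(H.get((int(a*20),int(b*20)),0),h)
    print(c); 
    for i in range(5,17): print(i/20,[f"{H.get((i,j),0):.2f}" for j in range(2,15)])
```

```text
scene
0.25 ['0.00', '0.00', '0.00', '0.00', '0.00', '0.00', '0.50', '0.50', '0.35', '0.35', '0.00', '0.00', '0.00']
0.3 ['0.00', '0.00', '0.00', '0.00', '0.00', '0.00', '0.00', '0.00', '0.00', '0.00', '0.00', '0.00', '0.00']
0.35 ['0.00', '0.00', '0.00', '0.00', '0.00', '0.00', '0.00', '0.00', '0.00', '0.00', '0.00', '0.00', '0.00']
0.4 ['0.00', '0.00', '0.00', '0.00', '0.00', '0.00', '0.00', '0.00', '0.00', '0.00', '0.00', '0.00', '0.00']
0.45 ['0.00', '0.00', '0.00', '0.00', '0.00', '0.00', '0.00', '0.00', '0.00', '0.00', '0.00', '0.00', '0.00']
0.5 ['0.00', '0.00', '0.00', '0.00', '0.00', '0.00', '0.00', '0.00', '0.00', '0.06', '0.06', '0.06', '0.19']
0.55 ['0.00', '0.00', '0.00', '0.00', '0.00', '0.00', '0.00', '0.22', '0.23', '0.21', '0.21', '0.23', '0.23']
0.6 ['0.00', '0.00', '0.06', '0.00', '0.00', '0.00', '0.00', '0.18', '0.25', '0.25', '0.23', '0.05', '0.24']
0.65 ['0.00', '0.00', '0.00', '0.00', '0.00', '0.00', '0.00', '0.00', '0.25', '0.25', '0.23', '0.00', '0.24']
0.7 ['0.07', '0.06', '0.05', '0.00', '0.00', '0.00', '0.00', '0.18', '0.25', '0.25', '0.00', '0.00', '0.21']
[... 838 characters left out ...]
0', '0.00', '0.06', '0.06', '0.06', '0.19']
0.55 ['0.00', '0.00', '0.00', '0.00', '0.00', '0.00', '0.00', '0.23', '0.23', '0.21', '0.21', '0.23', '0.23']
0.6 ['0.00', '0.00', '0.06', '0.00', '0.00', '0.00', '0.00', '0.17', '0.25', '0.25', '0.23', '0.19', '0.23']
0.65 ['0.00', '0.00', '0.00', '0.00', '0.00', '0.00', '0.00', '0.11', '0.25', '0.25', '0.00', '0.00', '0.23']
0.7 ['0.05', '0.06', '0.00', '0.00', '0.00', '0.00', '0.00', '0.19', '0.25', '0.25', '0.00', '0.00', '0.00']
0.75 ['0.00', '0.14', '0.15', '0.17', '0.16', '0.06', '0.14', '0.17', '0.12', '0.08', '0.00', '0.00', '0.00']
0.8 ['0.17', '0.19', '0.19', '0.19', '0.18', '0.19', '0.18', '0.17', '0.15', '0.13', '0.00', '0.00', '0.00']
```

```bash
cat > s.py <<'E'
from bench import r;import numpy as np;import cv2
s=r.sense();print(s['time'],np.round(s['position'],4),np.round(s['q'],4),"F",np.round(s['ft_force'],2),np.round(s['ft_torque'],2),"tau",np.round(s['tau'],2))
R=cv2.Rodrigues(s['tool_rot'])[0];print("tilt deg",np.degrees(R[2,:2]).round(2),"yaw",np.degrees(np.arctan2(R[1,0],R[0,0])).round(2))
E
python3 -m creep '{"translation":[[0,0,0.5],[0,0,0.5]],"twist":[0,0],"claw":[2.2,2.2]}'; python3 s.py;python3 -m creep '{"translation":[[0,0,1.0],[0,0,1]],"twist":[0,0],"claw":[2.2,2.2]}'; python3 s.py
```

```text
time: 12.55
position: [0.4967, 0.2298, 0.0288]
tool_rot: [3.134, -0.109, 0.017]
ft_force: [0.6, 0.0, -0.4]
finger_gap: 0.335
12.55 [0.4967 0.2298 0.0288] [ 0.2231  0.6118  1.652  -0.0112  0.8686  1.8707] F [ 0.61  0.   -0.39] [-0.01  0.18 -0.  ] tau [ 2.000e-02 -4.672e+01 -1.860e+01 -3.000e-02  4.000e-02 -0.000e+00]
tilt deg [0.64 0.32] yaw -3.98
time: 12.72
position: [0.4977, 0.2301, 0.0407]
tool_rot: [3.134, -0.109, 0.022]
ft_force: [1.2, -0.3, -0.9]
finger_gap: 0.336
12.7167 [0.4977 0.2301 0.0407] [ 0.2232  0.5929  1.6455 -0.011   0.8911  1.8703] F [ 1.21 -0.33 -0.87] [ 0.06  0.19 -0.02] tau [ 4.000e-02 -4.565e+01 -1.843e+01 -3.000e-02  2.100e-01 -0.000e+00]
tilt deg [0.8  0.27] yaw -3.98
```

```bash
python3 -m creep '{"translation":[[0,0,0],[0,0,0],[0,0,0],[0,0,0]],"twist":[0,0,0,0],"claw":[2.2,2.2,2.2,2.2]}' >/dev/null; python3 s.py;python3 -m creep '{"translation":[[-1,0,0],[-1,0,0],[-1,0,0],[-1,0,0]],"twist":[0,0,0,0],"claw":[2.2,2.2,2.2,2.2]}'>/dev/null; python3 s.py
```

```text
13.05 [0.4975 0.23   0.0405] [ 0.2231  0.5931  1.6458 -0.011   0.8911  1.8703] F [-0.28  0.03 -0.5 ] [ 0.03  0.19 -0.03] tau [ 1.000e-02 -4.744e+01 -1.986e+01 -3.000e-02 -1.400e-01  0.000e+00]
tilt deg [0.78 0.28] yaw -3.98
13.3833 [0.4879 0.23   0.0406] [ 0.2273  0.5781  1.6734 -0.0112  0.8783  1.8747] F [ 0.34  0.07 -1.84] [-0.02  0.2  -0.04] tau [ 1.500e-01 -4.643e+01 -1.926e+01 -3.000e-02 -1.200e-01  0.000e+00]
tilt deg [0.8  0.27] yaw -3.98
```

```bash
python3 -m creep '{"translation":[[0,0,2],[0,0,4]],"twist":[0,0],"claw":[2.2,2.2]}' >/dev/null; python3 s.py;python3 -m creep '{"translation":[[0,0,0],[0,0,0],[0,0,0]],"twist":[0,0,0],"claw":[2.2,2.2,2.2]}'>/dev/null; python3 s.py; python3 -m creep '{"translation":[[0,0,-2],[0,0,-4]],"twist":[0,0],"claw":[2.2,2.2]}' >/dev/null; python3 s.py;python3 -m creep '{"translation":[[0,0,0],[0,0,0],[0,0,0]],"twist":[0,0,0],"claw":[2.2,2.2,2.2]}'>/dev/null; python3 s.py
```

```text
13.55 [0.4877 0.2298 0.0803] [ 0.227   0.5167  1.6479 -0.0105  0.9673  1.8734] F [-0.36  0.57 -0.61] [ 0.03  0.17 -0.  ] tau [ 1.000e-01 -4.142e+01 -1.927e+01 -4.000e-02 -8.300e-01  1.000e-02]
tilt deg [0.68 0.31] yaw -3.99
13.8 [0.4873 0.2297 0.0793] [ 0.2269  0.5181  1.6487 -0.0105  0.9664  1.8734] F [ 0.13 -0.13 -1.53] [-0.03  0.19 -0.01] tau [ 1.000e-02 -4.654e+01 -2.172e+01 -3.000e-02 -1.300e-01 -0.000e+00]
tilt deg [0.61 0.33] yaw -4.0
13.9667 [0.4874 0.2296 0.0382] [ 0.2268  0.5821  1.6742 -0.0113  0.8765  1.8745] F [-0.98 -0.08 -2.65] [-0.02  0.22  0.02] tau [ 1.600e-01 -5.115e+01 -2.074e+01 -3.000e-02  6.100e-01 -1.000e-02]
tilt deg [0.63 0.33] yaw -4.0
14.2167 [0.4876 0.2296 0.0385] [ 0.2268  0.582   1.6735 -0.0113  0.8774  1.8745] F [-0.03 -0.01 -0.66] [0.03 0.17 0.  ] tau [-2.000e-02 -4.512e+01 -1.876e+01 -3.000e-02 -1.200e-01  0.000e+00]
tilt deg [0.63 0.33] yaw -4.0
```

```bash
python3 -m creep '{"translation":[[0,0.14,-0.7],[0,0.14,-1.4],[0,0.14,-2.1],[0,0.14,-2.1],[0,0.14,-2.1]],"twist":[0.25,0.25,0.25,0.25,0.25],"claw":[2.2,2.2,2.2,2.2,2.2]}' ; python3 s.py; python3 w.py w11 blank_nose blank
```

```text
time: 14.63
position: [0.4873, 0.231, 0.0171]
tool_rot: [3.134, -0.103, 0.016]
ft_force: [-0.5, 0.5, -1.2]
finger_gap: 0.334
14.6333 [0.4873 0.231  0.0171] [ 0.2294  0.6188  1.6809 -0.0116  0.8339  1.8734] F [-0.45  0.46 -1.17] [0.02 0.21 0.03] tau [ 0.000e+00 -4.644e+01 -1.827e+01 -3.000e-02 -1.700e-01  0.000e+00]
tilt deg [0.58 0.34] yaw -3.75
14.6333 [0.4873 0.231  0.0171] [ 3.134 -0.103  0.016] [-0.45  0.46 -1.17]
blank_nose [(array([0.5553, 0.2272, 0.0195]), 0.94)]
blank [(array([0.5054, 0.2313, 0.022 ]), 0.81)]
```

View pics/w11.png

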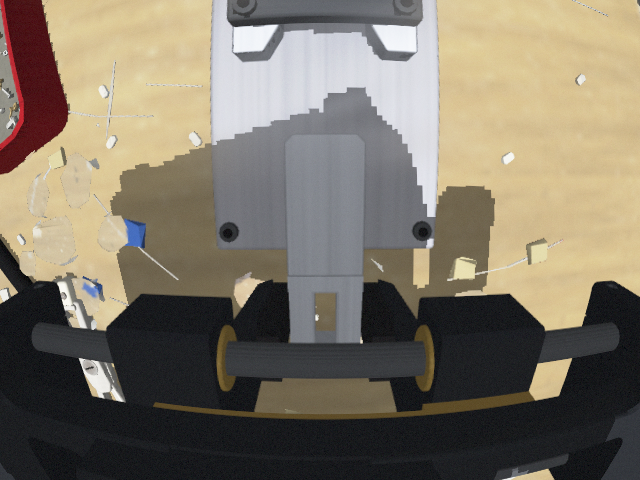

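```bash
python3 -m creep '{"translation":[[1,-0.066,0],[2,-0.13,0],[3,-0.197,0],[3.5,-0.23,0],[4,-0.262,0],[4,-0.262,0]],"twist":[0,0,0,0,0,0],"claw":[2.2,2.2,2.2,2.2,2.2,2.2]}' ; python3 s.py; python3 w.py w12
```

```text
time: 15.28
position: [0.5283, 0.2284, 0.0178]
tool_rot: [3.134, -0.103, 0.018]
ft_force: [0.3, 0.4, -1.6]
finger_gap: 0.334
15.2833 [0.5283 0.2284 0.0178] [ 0.2082  0.6764  1.5662 -0.0109  0.8891  1.8516] F [ 0.29  0.42 -1.57] [0.03 0.21 0.1 ] tau [-3.000e-02 -5.000e+01 -1.996e+01 -2.000e-02 -4.000e-02 -4.000e-02]
tilt deg [0.68 0.31] yaw -3.77
15.2833 [0.5283 0.2284 0.0178] [ 3.134 -0.103  0.018] [ 0.29  0.42 -1.57]
```

View pics/w12.png

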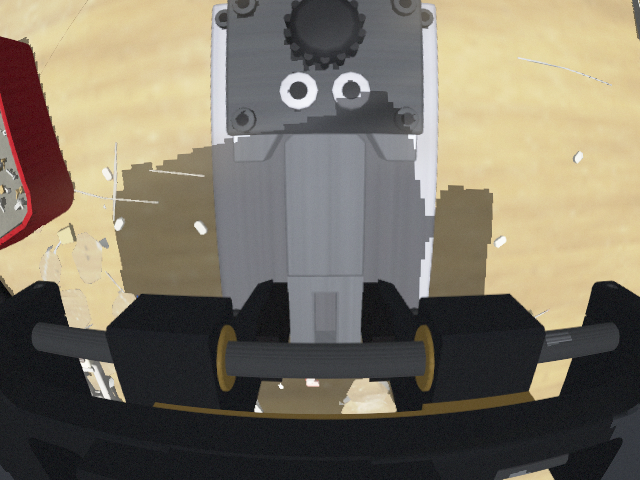

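```bash
python3 -m creep '{"translation":[[0.5,-0.033,-0.1],[1,-0.066,-0.1],[1.5,-0.098,-0.1],[2,-0.131,-0.1],[2,-0.131,-0.1],[2,-0.131,-0.1]],"twist":[0,0,0,0,0,0],"claw":[2.2,2.2,2.2,2.2,2.2,2.2]}' ; python3 s.py
```

```text
time: 15.83
position: [0.5479, 0.227, 0.0166]
tool_rot: [3.134, -0.103, 0.017]
ft_force: [0.9, 0.5, -2.0]
finger_gap: 0.335
15.8333 [0.5479 0.227  0.0166] [ 0.199   0.7082  1.5079 -0.0105  0.9162  1.842 ] F [ 0.89  0.48 -1.99] [-0.    0.16  0.01] tau [-2.400e-01 -5.209e+01 -2.064e+01 -4.000e-02 -1.400e-01 -1.000e-02]
tilt deg [0.64 0.32] yaw -3.77
```

```bash
for i in 1; do python3 -m creep '{"translation":[[0.3,-0.02,0],[0.6,-0.04,0],[0.6,-0.04,0]],"twist":[0,0,0],"claw":[2.2,2.2,2.2]}'; done; python3 -m creep '{"translation":[[0.1,-0.007,0],[0.2,-0.013,0],[0.2,-0.013,0]],"twist":[0,0,0],"claw":[2.2,2.2,2.2]}'; python3 -m creep '{"translation":[[0.1,-0.007,0],[0.2,-0.013,0],[0.2,-0.013,0]],"twist":[0,0,0],"claw":[2.2,2.2,2.2]}'; python3 s.py
```

```text
time: 16.08
position: [0.5544, 0.2266, 0.0167]
tool_rot: [3.134, -0.103, 0.018]
ft_force: [-0.8, 0.4, -0.6]
finger_gap: 0.337
time: 16.33
position: [0.5559, 0.2265, 0.0165]
tool_rot: [3.134, -0.103, 0.016]
ft_force: [-2.9, 0.9, -0.6]
finger_gap: 0.337
time: 16.58
position: [0.5578, 0.2264, 0.0164]
tool_rot: [3.134, -0.103, 0.015]
ft_force: [-3.0, 0.7, -0.1]
finger_gap: 0.334
16.5833 [0.5578 0.2264 0.0164] [ 0.1945  0.7244  1.4764 -0.0101  0.9327  1.8371] F [-3.02  0.65 -0.07] [ 0.05  0.71 -0.03] tau [ -0.93 -52.89 -21.86  -0.21  -0.89   0.  ]
tilt deg [0.57 0.33] yaw -3.77
```

Ejector contact near TCP x 0.5555, as expected; home should be near 0.563.

```bash
python3 -m creep '{"translation":[[0.1,-0.007,0],[0.2,-0.013,0],[0.2,-0.013,0]],"twist":[0,0,0],"claw":[2.2,2.2,2.2]}'; python3 -m creep '{"translation":[[0.1,-0.007,0],[0.2,-0.013,0],[0.2,-0.013,0]],"twist":[0,0,0],"claw":[2.2,2.2,2.2]}'; python3 s.py
```

```text
time: 16.83
position: [0.5599, 0.2262, 0.0164]
tool_rot: [3.134, -0.103, 0.015]
ft_force: [-3.6, -0.4, 0.5]
finger_gap: 0.337
time: 17.08
position: [0.562, 0.2261, 0.0164]
tool_rot: [3.134, -0.103, 0.015]
ft_force: [-4.8, 0.5, 1.4]
finger_gap: 0.338
17.0833 [0.562  0.2261 0.0164] [ 0.1927  0.7311  1.4634 -0.0099  0.9393  1.8352] F [-4.76  0.47  1.38] [0.09 0.89 0.05] tau [ -1.17 -52.81 -22.08  -0.25  -1.07   0.  ]
tilt deg [0.55 0.33] yaw -3.77
```

```bash
for i in 1 2; do :; done; python3 -m creep '{"translation":[[0.03,-0.002,0],[0.06,-0.004,0],[0.06,-0.004,0]],"twist":[0,0,0],"claw":[2.2,2.2,2.2]}'; python3 s.py
```

```text
time: 17.33
position: [0.5625, 0.2261, 0.0164]
tool_rot: [3.134, -0.103, 0.014]
ft_force: [-5.1, 0.4, 2.0]
finger_gap: 0.335
17.3333 [0.5625 0.2261 0.0164] [ 0.1925  0.7321  1.4615 -0.0099  0.9405  1.8349] F [-5.09  0.39  2.02] [0.05 0.98 0.01] tau [ -1.31 -52.81 -22.29  -0.27  -1.23   0.  ]
tilt deg [0.54 0.33] yaw -3.77
```

```bash
python3 -m creep '{"translation":[[0.03,-0.002,0],[0.05,-0.003,0],[0.05,-0.003,0]],"twist":[0,0,0],"claw":[2.2,2.2,2.2]}'; python3 s.py
```

```text
time: 17.58
position: [0.5629, 0.2261, 0.0164]
tool_rot: [3.134, -0.103, 0.014]
ft_force: [-5.2, 0.0, 0.7]
finger_gap: 0.335
17.5833 [0.5629 0.2261 0.0164] [ 0.1923  0.7328  1.46   -0.0098  0.9416  1.8346] F [-5.2   0.01  0.65] [ 0.03  0.99 -0.08] tau [ -1.34 -52.8  -22.36  -0.28  -1.29  -0.  ]
tilt deg [0.52 0.33] yaw -3.77
```

```bash
python3 -m creep '{"translation":[[0.03,-0.002,0],[0.06,-0.004,0],[0.06,-0.004,0]],"twist":[0,0,0],"claw":[2.2,2.2,2.2]}'; python3 -m creep '{"translation":[[0.03,-0.002,0],[0.06,-0.004,0],[0.06,-0.004,0]],"twist":[0,0,0],"claw":[2.2,2.2,2.2]}'; python3 s.py
```

```text
time: 17.83
position: [0.5631, 0.2261, 0.0164]
tool_rot: [3.134, -0.103, 0.012]
ft_force: [-7.2, 0.6, 2.2]
finger_gap: 0.331
time: 18.08
position: [0.5632, 0.2261, 0.0164]
tool_rot: [3.133, -0.103, 0.01]
ft_force: [-8.5, 0.3, 2.4]
finger_gap: 0.333
18.0833 [0.5632 0.2261 0.0164] [ 0.192   0.7343  1.457  -0.0094  0.9457  1.8341] F [-8.47  0.26  2.43] [ 0.03  1.33 -0.01] tau [-1.840e+00 -5.216e+01 -2.312e+01 -3.400e-01 -1.890e+00 -1.000e-02]
tilt deg [0.37 0.36] yaw -3.77
```

```bash
python3 -m creep '{"translation":[[0.05,-0.003,0],[0.08,-0.005,0],[0.08,-0.005,0],[0.08,-0.005,0]],"twist":[0,0,0,0],"claw":[2.2,2.2,2.2,2.2]}'; python3 s.py
```

```text
time: 18.42
position: [0.5631, 0.2261, 0.0164]
tool_rot: [3.133, -0.103, 0.006]
ft_force: [-9.0, -0.3, 4.1]
finger_gap: 0.331
18.4167 [0.5631 0.2261 0.0164] [ 0.192   0.7352  1.4553 -0.0092  0.9486  1.8338] F [-8.97 -0.3   4.12] [ 0.03  1.58 -0.07] tau [-2.030e+00 -5.191e+01 -2.341e+01 -3.700e-01 -2.140e+00 -1.000e-02]
tilt deg [0.25 0.38] yaw -3.76
```

```bash
python3 -m creep '{"translation":[[0.05,-0.003,0],[0.1,-0.007,0],[0.15,-0.01,0],[0.15,-0.01,0],[0.15,-0.01,0]],"twist":[0,0,0,0,0],"claw":[2.2,2.2,2.2,2.2,2.2]}'; python3 s.py
```

```text
time: 18.83
position: [0.5632, 0.2261, 0.0163]
tool_rot: [3.133, -0.102, 0.0]
ft_force: [-12.2, -0.3, 6.8]
finger_gap: 0.331
18.8333 [0.5632 0.2261 0.0163] [ 0.1919  0.7369  1.452  -0.0088  0.9541  1.8332] F [-12.17  -0.29   6.81] [ 0.04  2.06 -0.09] tau [-2.760e+00 -5.102e+01 -2.444e+01 -4.900e-01 -2.980e+00 -3.000e-02]
tilt deg [0.03 0.42] yaw -3.75
```

```bash
python3 -m creep '{"translation":[[0.05,-0.003,0.01],[0.1,-0.007,0.02],[0.15,-0.01,0.03],[0.19,-0.012,0.03],[0.19,-0.012,0.03],[0.19,-0.012,0.03]],"twist":[0,0,0,0,0,0],"claw":[2.2,2.2,2.2,2.2,2.2,2.2]}'; python3 s.py; python3 w.py w13; sleep 1; python3 s.py
```

```text
time: 19.33
position: [0.5632, 0.2261, 0.0163]
tool_rot: [3.132, -0.102, -0.007]
ft_force: [-14.4, 0.5, 6.0]
finger_gap: 0.337
19.3333 [0.5632 0.2261 0.0163] [ 0.1917  0.739   1.4479 -0.0083  0.9611  1.8323] F [-14.37   0.54   5.98] [ 0.01  2.28 -0.05] tau [-3.140e+00 -5.185e+01 -2.527e+01 -5.500e-01 -3.210e+00 -2.000e-02]
tilt deg [-0.25  0.47] yaw -3.73
19.3333 [0.5632 0.2261 0.0163] [ 3.132 -0.102 -0.007] [-14.37   0.54   5.98]
19.3833 [0.5632 0.2261 0.0163] [ 0.1917  0.739   1.4479 -0.0083  0.9611  1.8324] F [-13.27   0.43   5.44] [ 0.06  2.22 -0.07] tau [-3.130e+00 -5.187e+01 -2.526e+01 -5.500e-01 -3.210e+00 -2.000e-02]
tilt deg [-0.26  0.47] yaw -3.73
```

View pics/w13.png

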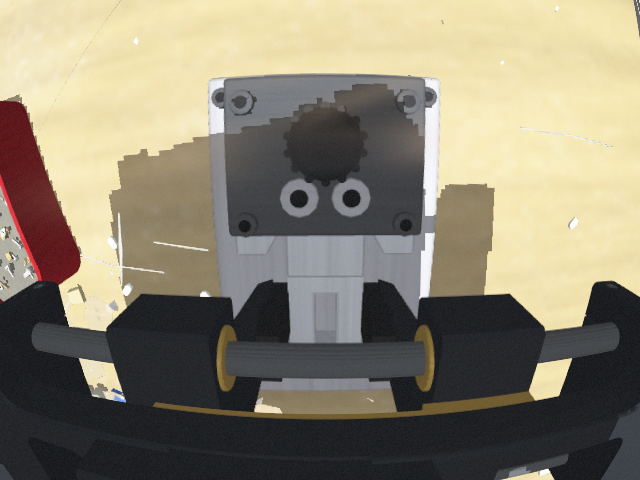

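```bash
python3 -c "
from bench import r
print(r.close_job())"; python3 s.py
```

```text
the job is handed in; nothing more can be done
None
the job is handed in; nothing more can be done
```

The jaw blank is home in the drill jig and I handed the job in while the arm was still pressing it. I pulled the drawer out about 145 mm, gripped the blank across its rear half and slid it nose first under the bridge. I then pressed it onto the stops in sub-millimetre steps.

**Seating:** The ejector spring was first felt about 8 mm before the blank met the stops, which matches its full travel. The push then rose from about 5 N to 14 N with no further movement. In the last wrist picture the blank's mid-line sits about 15 mm outside the bridge edge, as it should when home.

**Final push:** The wrist read 14.4 N, then 13.3 N, along the channel, so about 8 to 9 N reaches the stops. There is also 5 to 6 N pressing down on the deck. No reading during the insertion was above that. The stop force is worked out from the wrist reading, not measured directly.

**Alignment:** The tool's yaw was −3.73°, against −3.4° to −3.9° for the jig from my depth-image fits. Its tilt was under 0.5°.

**What disagreed:** The tool drifted up to about 0.8° nose-up while moving, and on one descent it stopped about 4 mm short. I couldn't find the cause, but the tilt mostly came out as I pressed. The trained network put the jig's home point up to about 6 mm from the depth fit; I used the fit, and contact came where it predicted.

**Not checked at the end:** I did not look at the gold spectacles again. The arm kept well away from them throughout.

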